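# Put the bolt gauges back on their pegs

### The job

Two flat steel bolt gauges are not where they belong. First take the large gauge off the slim peg at the end of the rail and hang it by its hole on the thick peg at the other end; then take the small gauge, the wider of the two plates in the yellow rack, and hang it by its hole on the slim peg that has become free. Leave both hanging freely, and do not disturb any of the other things on the bench, the rack or the rail.

Things in the scene. Friction and masses are not known exactly. Their poses are not given: they have to be found in the camera images.
- gauge_large: large bolt gauge: flat bare-steel plate 70 wide, 130 tall, 6 mm thick, about 0.36 kg, hole 30 mm diameter centred 45 mm below its top edge. At the start it hangs upright on the slim peg. Origin at the middle of its lower edge (mid-thickness); x = normal of the plate, y = width, z = up towards the hole end
- gauge_large_hole (a point): centre of the large gauge's hole (85 mm above its origin), axes as the gauge
- gauge_small: small bolt gauge: flat bare-steel plate 55 wide, 110 tall, 6 mm thick, about 0.26 kg, hole 16 mm diameter centred 38 mm below its top edge. At the start it stands upright, hole up, in one of the rack's two slots; the lower 30 mm are in the slot. Origin at the middle of its lower edge; x = normal, y = width, z = up
- gauge_small_hole (a point): centre of the small gauge's hole (72 mm above its origin), axes as the gauge
- peg_thick: thick round aluminium peg, 18 mm diameter, at one end of the rail (the left or the right one); its body origin is on the axis at the root, on the front face of the rail bar; body x points into the rail, y along the rail, z up. The peg runs 70 mm from the root towards -x, rising 10 degrees (direction (-0.985, 0, 0.174)), plain round end, 210 mm above the bench at the root
- peg_slim: slim round aluminium peg, 8 mm diameter, at the other end of the rail; its origin, axes, length, rise and height are as for the thick peg
- rail: grey gauge rail fixed to the bench: bar 25 x 360 x 25 mm along y, its top 222 mm above the bench, on two posts 170 mm either side. Origin on the bench below the middle of the bar's front face; x points away from the pegs, y along the bar. A third peg (8 mm, like the slim one) in the middle carries the narrow gauge. End pegs are 105 to 125 mm either side of the middle
- rack: yellow plastic slotted rack fixed to the bench, 84 x 150 x 42 mm (x, y, z). Origin centre of underside. Two slots, 9 mm wide and 30 mm deep, run along its x, at y = -35 and +35 mm; slot floors 12 mm above the bench
- strip: bystander: plain steel strip without a hole, 34 wide, 90 tall, 6 mm thick, upright in the other rack slot; origin middle of its lower edge, x = normal
- feeler: bystander: narrow steel gauge 28 wide, 100 tall, 6 mm thick, hanging on the middle peg by a 14 mm hole 15 mm below its top; origin middle of its lower edge
- can: bystander: blue spray can, 60 mm diameter, 200 tall, standing beside one end of the rail; origin centre of underside
- junction_box: bystander: open galvanised junction box 100 x 100 x 45 mm, beside the other end of the rail; origin centre of underside
- jar: bystander: clear jar with a steel lid, 56 mm diameter, 85 tall, beside the rack; origin centre of underside
- pulley: bystander: aluminium pulley 60 mm diameter, 42 tall, on the bench in front of the rail; origin centre of underside
- screwdriver: bystander: screwdriver 190 mm long lying on the bench to the right; origin at its underside, mid length
Mind the look-alikes: they are no part of the job. Leave any green or red look-alike of the gauge_small alone.

How it is judged:
By the outcome, as a careful person would: the job done as asked, in the order asked, and still so for the second after the job is handed in, with the robot touching nothing.
It also fails if it takes over 59 s, if anything falls off the work surface, if the arm or the gripper's body presses on something with over 40 N, if the wrist force passes 120 N, or if a joint passes its speed limit or range.

### The arm

A 6-joint arm with a two-finger parallel gripper is mounted at the origin on the work surface. World frame = base frame: x ahead of the robot, y to its left, z up, the work surface at z = 0. Lengths are in mm, angles in degrees, forces in N, time in s.
With the tool pointing down it reaches from about 300 to 850 mm from the base axis. Payload 4.2 kg.
Tool frame: the origin (TCP) lies midway between the tips of the shut fingers; the grasp point (between the pads) lies 19 mm behind it; z points along the fingers, y is the line along which they close (so a half turn about z gives the same grasp; the last joint's range is limited). The gripper opens to 91 mm and grips with 3 to 60 N. Pads are 32 mm wide; open, the fingers measure 118 mm over their backs; the gripper's body (76 mm by 178 mm) begins 60 mm behind the grasp point.
Start: joints at [-68.984, 18.312, 89.639, -0, 72.044, -1.146], TCP at [216.91, -532.535, 213.976] pointing down, gripper open.
Joint ranges: [-177.97, 177.97], [-48.28, 115.42], [12.27, 149.76], [-77.06, 257.06], [2.81, 150.46], [-146.56, 146.56]. Speed limits (degrees/s): [147.25, 147.25, 180, 180, 180, 180].

### API

Orientations are given as [roll, pitch, yaw] about the fixed x, y, z axes, in that order (R = Rz(yaw) Ry(pitch) Rx(roll)).
In Python, from workcell import env gives the robot as it stands.
- The arm moves only by the tool send_rows, never from a script. Its argument "steps" is a list that holds one entry, the list of rows, each a list of 5 numbers: the shift along the tool's x, y, z scaled (see below), then the turn about the tool's z scaled (see below), then the opening, from 0 (shut) to 1 (fully open). In form: [[[dx, dy, dz, yaw, fingers], ...]]. A call has 1 to 5 rows; each row shifts and turns the commanded pose from where the row before left it, along the tool's axes as they then stand; what a row does not reach is not made up. The controller multiplies each number of a shift by 0.04 m and each number of a turn by 0.12 rad. A row lasts 1/12 s, in which the tool goes at most 41.7 mm and 7.16 degrees, less where a joint would pass 70% of its speed; a pose out of reach is approached as far as the arm can. A call with a number of a shift or a turn outside -1 to 1 is refused whole. A call with a gripper value outside its range is refused whole. The fingers move at their own pace and stop on an object; "squeeze" is the grip in N (left out, the last holds). Time passes only in rows, so rows that do not move let the fingers close. It gives the time, the measured TCP pose, the force, the opening and the grip force at its end, in the units of the state.
- env.state(): the state, without advancing time (a new reading comes with each control period).
- env.grab_frame(name): name is "scene" or "top" or "wrist"; returns a dict with "pixels" (420x560x3 uint8, red, green, blue), "depth" (420x560 float32, mm along the optical axis (not along the pixel's ray), 0 where there is no reading), "intrinsics" (3x3 intrinsics, pixels), "dist" ([k1, k2, p1, p2, k3] as OpenCV has them; the pictures are not rectified), "cam_to_world" (4x4, takes a point from camera to world coordinates). Camera axes: x right, y down, z forward; pixel columns grow to the right and rows downward; lengths in mm; the calibration is good to about 2 mm. A picture is of the moment at which its call begins.
- env.job_done(): hands the job in; it is judged then, once.
The state is a dict: "time_s": time; "qpos": joint angles; "qvel": joint speeds; "effort": joint torques, N m; "ee_pos": TCP position; "ee_rot": TCP orientation; "force": force on the tool from outside, world axes, zero at the start; "torque": the same for the moment, N m; "gripper_width": finger opening in mm; "gripper_force": force on a finger pad.
Only numpy, scipy, OpenCV 4.12 (cv2) and the standard library are available. Lean on these libraries where they do the work, as an engineer would, in place of code of your own. Each camera call takes 0.05 s, during which the arm holds its last target. There are 200 camera calls.

## Working session

There is one attempt and no reset: what is moved stays moved. The work goes in short steps, Python scripts to look and compute and a tool call to move; the robot and the scene stay as the last step left them, time stands still between calls to the robot, and variables do not carry over. Pictures are saved under pics/ and viewed, at most 10 in all, crops included, and the job is handed in when it is done.

Besides the shell and the picture viewer there is one more tool, called after "Call:" by a JSON object that holds its "fn" and its "kwargs". send_rows: Moves the arm, as the interface text tells. Shifts and turns lie within -1 to 1; 1 stands for 0.04 m of shift or 0.12 rad of turn. Its arguments: {"type":"object","properties":{"steps":{"type":"array"},"squeeze":{"type":"number"}},"required":["steps"]}

```bash
ls; mkdir -p pics; cat > h.py <<'E'
import numpy as np, cv2, pickle
from workcell import env
def grab(n):
    f=env.grab_frame(n); pickle.dump(f,open(f'pics/{n}.pkl','wb')); return f
def save(f,name,s=1,crop=None):
    p=f['pixels'][:,:,::-1]
    if crop: a,b,c,d=crop; p=p[b:d,a:c]
    cv2.imwrite('pics/'+name,cv2.resize(p,None,fx=s,fy=s,interpolation=cv2.INTER_CUBIC))
def ray(f,u,v):
    q=cv2.undistortPoints(np.array([[[u,v]]],float),np.array(f['intrinsics'],float),np.array(f['dist'],float))[0,0]
    T=np.array(f['cam_to_world']); d=T[:3,:3]@np.array([q[0],q[1],1]); return T[:3,3],d
def dep(f,u,v,r=1):
    w=f['depth'][int(v)-r:int(v)+r+1,int(u)-r:int(u)+r+1]; w=w[w>0]
    o,d=ray(f,u,v); return o+d*np.median(w) if len(w) else None
def cloud(f):
    H,W=f['depth'].shape; u,v=np.meshgrid(np.arange(W),np.arange(H))
    q=cv2.undistortPoints(np.stack([u,v],-1).reshape(-1,1,2).astype(float),np.array(f['intrinsics'],float),np.array(f['dist'],float)).reshape(H,W,2)
    c=np.dstack([q,np.ones((H,W))])*f['depth'][...,None]; T=np.array(f['cam_to_world'])
    P=c@T[:3,:3].T+T[:3,3]; P[f['depth']<=0]=np.nan; return P
E
python3 - <<'E'
from h import *
for n in('scene','top','wrist'):
    f=grab(n); save(f,n+'0.png',1.4); print(n,np.round(f['cam_to_world'],3).tolist())
print(env.state())
a=[cv2.imread(f'pics/{n}0.png') for n in('scene','top')]
E
```

```text
pics
scene [[-0.745, 0.479, -0.463, 1071.123], [0.667, 0.551, -0.502, 477.205], [0.015, -0.683, -0.73, 990.503], [0.0, 0.0, 0.0, 1.0]]
top [[-0.008, -0.991, 0.135, 391.168], [-1.0, 0.007, -0.013, -80.748], [0.012, -0.135, -0.991, 1222.115], [0.0, 0.0, 0.0, 1.0]]
wrist [[0.376, -0.893, -0.249, 287.624], [-0.927, -0.362, -0.099, -503.637], [-0.002, 0.267, -0.964, 383.201], [0.0, 0.0, 0.0, 1.0]]
{'time_s': 0.15, 'qpos': array([-6.89837680e+01,  1.83431184e+01,  8.96896791e+01, -6.46761565e-04,
        7.20434802e+01, -1.14719727e+00]), 'qvel': array([-0.01386387, -0.17096455, -0.05912359, -0.02222664, -0.04029574,
        0.05202389]), 'effort': array([ 2.65070474e-05, -4.12775409e+01, -2.32154864e+01,  7.27447425e-02,
        4.33508190e-02, -1.02208217e-04]), 'ee_pos': array([ 216.77043225, -532.17224847,  213.3190488 ]), 'ee_rot': array([-1.79923725e+02, -9.12289341e-04,  2.21636284e+01]), 'force': array([-0.92804844, -0.61779965, -0.43158248]), 'torque': array([0.02234394, 0.03175088, 0.02046036]), 'gripper_force': 0.0, 'gripper_width': 91.06872023792076}
```

View pics/scene0.png

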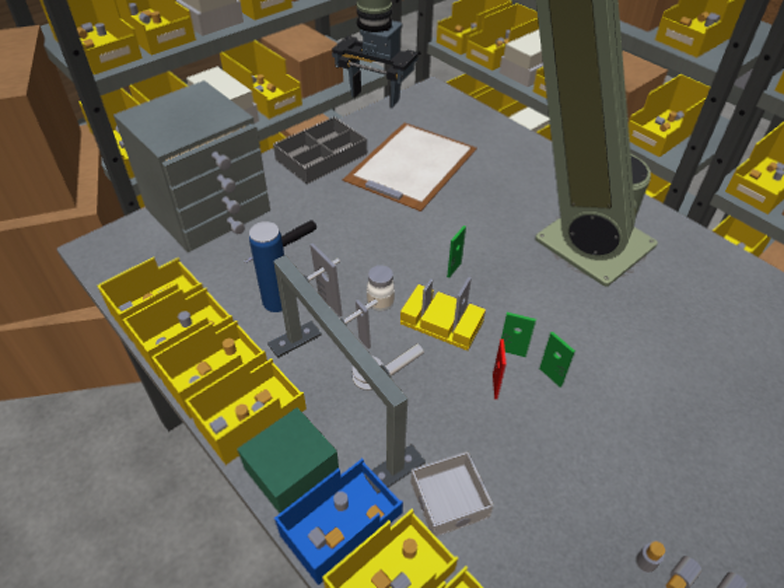

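View pics/top0.png

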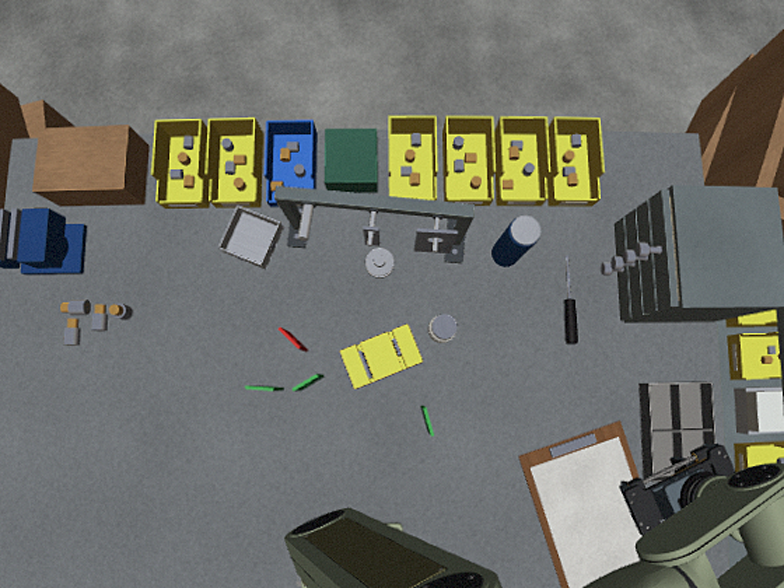

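The scene shows the rail with its thick peg at the left (top view px 305,220) and the large gauge on the slim peg at the right (437,240). The feeler is in the middle (370,230). The rack, with two plates at about (363,362) and (401,345), is at px (382,355). The green and red look-alikes stand loose on the bench.

```bash
python3 - <<'E'
from h import *
fs={n:pickle.load(open(f'pics/{n}.pkl','rb')) for n in('scene','top')}
for n,f in fs.items():
    P=cloud(f); hsv=cv2.cvtColor(f['pixels'],cv2.COLOR_RGB2HSV)
    # rack
    m=(hsv[...,0]>22)&(hsv[...,0]<34)&(hsv[...,1]>120)&(P[...,0]>300)&(P[...,0]<560)&(abs(P[...,1]+60)<160)
    t=m&(abs(P[...,2]-42)<6); r=cv2.minAreaRect(P[t][:,:2].astype(np.float32)); print(n,'rack',r,np.median(P[t][:,2]))
    c=np.array(r[0]); d=np.linalg.norm(P[...,:2]-c,axis=-1)
    t=(d<80)&(P[...,2]>50); k,l,s,ce=cv2.connectedComponentsWithStats(t.astype(np.uint8))
    for i in range(1,k):
        if s[i,4]>15:
            q=P[l==i]; print(' plate px',ce[i].round(),s[i,4],'rect',cv2.minAreaRect(q[:,:2].astype(np.float32)),'z',np.percentile(q[:,2],[1,50,99]).round(1))
    # rail area
    t=(P[...,0]>450)&(P[...,0]<760)&(abs(P[...,1]+90)<230)&(P[...,2]>120)&(hsv[...,1]<70)
    tt=t&(abs(P[...,2]-222)<5); k,l,s,ce=cv2.connectedComponentsWithStats(tt.astype(np.uint8))
    i=1+np.argmax(s[1:,4]); q=P[l==i]; print(' rail',cv2.minAreaRect(q[:,:2].astype(np.float32)),np.median(q[:,2]))
    np.save(f'pics/{n}_P.npy',P)
a=cv2.resize(fs['top']['pixels'][125:285,190:350,::-1],None,fx=3.6,fy=3.6,interpolation=cv2.INTER_CUBIC)
cv2.imwrite('pics/c1.png',a)
E
```

```text
scene rack ((443.6296081542969, -63.28961181640625), (88.55533599853516, 151.59130859375), 22.001697540283203) 42.39984066529519
 plate px [305. 209.] 99 rect ((458.2877197265625, -93.925048828125), (39.16270446777344, 6.588349342346191), 20.898681640625) z [ 51.5  84.  105.9]
 plate px [330. 213.] 177 rect ((424.5242614746094, -32.008480072021484), (58.120018005371094, 6.831432342529297), 20.317235946655273) z [ 52.6  95.6 126.8]
 rail ((677.7481689453125, -51.21844482421875), (361.50164794921875, 94.16854095458984), 84.06806182861328) 222.7062958691356
top rack ((441.5701904296875, -61.593833923339844), (83.54523468017578, 149.57427978515625), 21.26458740234375) 42.04674665594848
 plate px [283. 248.] 34 rect ((456.7780456542969, -92.70150756835938), (32.596744537353516, 6.118601322174072), 21.911231994628906) z [ 56.8 101.7 105.5]
 plate px [260. 260.] 64 rect ((422.77423095703125, -30.900997161865234), (54.40850830078125, 6.1471967697143555), 21.568063735961914) z [ 57.3 120.9 125.6]
 rail ((678.336669921875, -51.0106201171875), (358.21051025390625, 95.01020050048828), 85.43293762207031) 222.27940365191444
```

View pics/c1.png

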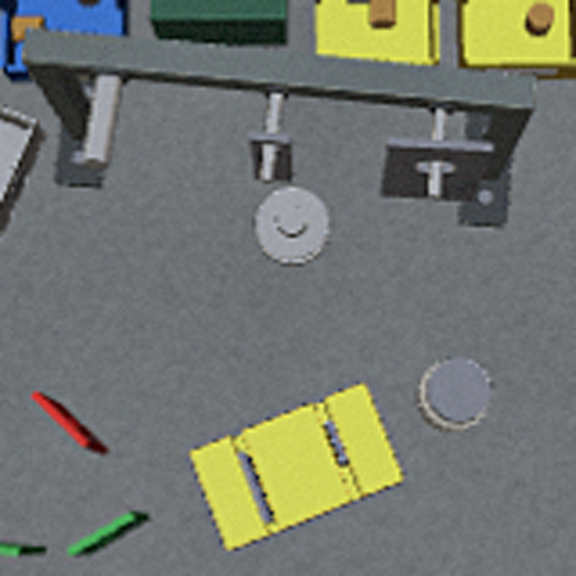

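The crop confirms two plates in the rack. The one at top px (260,260) is 55 wide with its top at about 124, so it is the small gauge. The one at (283,248) is about 33 wide with its top at about 104, so it is the strip. The loose green and red plates are look-alikes. Next I measure the rail, pegs and large gauge.

```bash
python3 - <<'E'
from h import *
for n in('scene','top'):
    P=np.load(f'pics/{n}_P.npy')
    C=np.array([680.,-51.]);
    # rail top line fit: iterative
    t=(abs(P[...,2]-222)<4)&(abs(P[...,0]-678)<50)&(abs(P[...,1]+51)<185); q=P[t][:,:2]
    # robust line, then band edges
    v=cv2.fitLine(q.astype(np.float32),cv2.DIST_HUBER,0,.01,.01).ravel()
    for _ in range(6):
        nrm=np.array([-v[1],v[0]]); k=abs((q-v[2:])@nrm)<14; v=cv2.fitLine(q[k].astype(np.float32),cv2.DIST_L2,0,.01,.01).ravel()
    if v[1]<0: v[:2]*=-1
    ey=v[:2]; ex=np.array([ey[1],-ey[0]]); 
    yaw=np.degrees(np.arctan2(ex[1],ex[0])); s=(q[k]-v[2:])
    a=s@ey; b=s@ex; mid=v[2:]+ey*(np.percentile(a,1)+np.percentile(a,99))/2
    print(n,'rail yaw',yaw,'mid',mid,'len',np.percentile(a,[1,99]),'width',np.percentile(b,[2,98]))
    org=mid-ex*12.5; print(' origin',org)
    # points in rail frame
    L=np.dstack([(P[...,:2]-org)@ex,(P[...,:2]-org)@ey,P[...,2]])
    t=(L[...,0]>-90)&(L[...,0]<-4)&(abs(L[...,1])<190)&(L[...,2]>90)
    k,l,st,ce=cv2.connectedComponentsWithStats(t.astype(np.uint8))
    for i in range(1,k):
        if st[i,4]>15:
            q=L[l==i]; print('  px',ce[i].round(),st[i,4],'min',np.percentile(q,2,axis=0).round(1),'med',np.median(q,axis=0).round(1),'max',np.percentile(q,98,axis=0).round(1))
    g=L[t&(abs(L[...,1]+115)<55)&(L[...,2]>236)]; 
    if len(g): print('  gauge top pts',len(g),cv2.minAreaRect(g[:,:2].astype(np.float32)),g.max(0),'x med',np.median(g,0))
    for sgn in(1,-1):
      for lo in range(-75,0,10):
        g=L[t&(abs(L[...,1]-sgn*115)<22)&(L[...,0]>lo)&(L[...,0]<lo+10)&(L[...,2]>200)]
        if len(g)>3: print('   slice',sgn,lo,len(g),np.percentile(g[:,1],[3,50,97]).round(1),np.percentile(g[:,2],[50,97]).round(1))
E
```

```text
scene rail yaw -4.677345 mid [710.53288541 -54.64498719] len [-175.71165736  174.71885273] width [-12.61928016  12.38317446]
 origin [698.07451425 -53.62568184]
  px [233. 199.] 642 min [ -61.4 -147.2  125.1] med [ -41.4 -110.7  203.3] max [-13.7 -78.6 252.5]
  px [259. 229.] 317 min [-62.5 -12.5 134. ] med [-38.9   3.9 205.7] max [ -9.7  16.1 230.7]
  px [289. 256.] 243 min [-63.9 112.7 211.8] med [-33.5 123.2 223. ] max [ -5.8 128.6 230.8]
  gauge top pts 126 ((-40.9948616027832, -113.69059753417969), (8.336442947387695, 72.56489562988281), 0.5549290180206299) [-36.79927418 -77.40623924 254.56387983] x med [ -39.54326151 -110.1732815   249.74188306]
   slice 1 -65 40 [114.4 123.8 128.8] [227.8 231.5]
   slice 1 -55 38 [113.6 123.6 128.2] [226.8 230.3]
   slice 1 -45 39 [114.  123.  128.5] [224.5 228.5]
   slice 1 -35 41 [113.1 123.  128.5] [223.3 226.8]
   slice 1 -25 40 [114.  123.4 128.1] [220.3 224.5]
   slice 1 -15 42 [112.2 122.2 127.7] [219.4 223.1]
   slice -1 -75 9 [-115.2 -111.7 -110.3] [225.6 227.8]
   slice -1 -65 7 [-118.9 -111.2 -110.1] [222.1 227.3]
   slice -1 -45 13
[... 864 characters left out ...]

   slice 1 -75 11 [113.5 119.2 125.4] [222.4 225.5]
   slice 1 -65 29 [111.  118.  126.7] [227.6 231.3]
   slice 1 -55 28 [111.1 118.7 127.3] [226.8 230.9]
   slice 1 -45 26 [111.6 117.8 126. ] [225.  229.3]
   slice 1 -35 25 [110.7 117.1 127. ] [223.2 226.5]
   slice 1 -25 27 [110.8 118.  126.4] [221.  225.4]
   slice 1 -15 29 [110.8 117.9 127.7] [219.9 223.3]
   slice -1 -75 6 [-115.3 -112.5 -109.9] [225.4 226.8]
   slice -1 -65 11 [-114.7 -111.8 -109.4] [223.4 225. ]
   slice -1 -55 12 [-116.5 -112.7 -109. ] [221.2 224.4]
   slice -1 -45 131 [-135.2 -115.8  -94. ] [240.9 252.6]
   slice -1 -25 11 [-114.9 -112.  -109.3] [216.6 218.7]
   slice -1 -15 12 [-117.  -114.  -109.9] [214.9 217. ]
```

Call:
{"fn": "send_rows", "kwargs": {"steps": [[[0, 0, -1, -1, 1], [0, 0, -1, -1, 1], [0, 0, -0.5, -1, 1], [0, 0, 0, -1, 1], [0, 0, 0, -1, 1]]]}}

```text
time_s: 0.57
ee_pos: [217.1, -533.1, 315.8]
ee_rot: [179.8, 0.1, 56.9]
force: [-0.1, -0.1, 0.2]
gripper_width: 91.3
gripper_force: 0.0
```

Call:
{"fn": "send_rows", "kwargs": {"steps": [[[0, 0, 0, -1, 1], [0, 0, 0, -1, 1], [0, 0, 0, -1, 1], [0, 0, 0, -1, 1], [0, 0, 0, -0.13, 1]]]}}

```text
time_s: 0.98
ee_pos: [216.8, -532.4, 313.6]
ee_rot: [-180.0, -0.0, 85.1]
force: [0.8, 0.4, 0.6]
gripper_width: 90.8
gripper_force: 0.0
```

Call:
{"fn": "send_rows", "kwargs": {"steps": [[[0.7, 0.7, 0, 0, 1], [0.7, 0.7, 0, 0, 1], [0.7, 0.7, 0, 0, 1], [0.7, 0.7, 0, 0, 1], [0.7, 0.7, 0, 0, 1]]]}}

```text
time_s: 1.4
ee_pos: [369.7, -404.1, 313.8]
ee_rot: [-180.0, -0.0, 84.7]
force: [0.4, -0.3, 0.6]
gripper_width: 91.2
gripper_force: 0.0
```

Call:
{"fn": "send_rows", "kwargs": {"steps": [[[0.7, 0.7, 0, 0, 1], [0.7, 0.7, 0, 0, 1], [0.7, 0.7, 0, 0, 1], [0.7, 0.7, 0, 0, 1], [0.7, 0.7, 0, 0, 1]]]}}

```text
time_s: 1.82
ee_pos: [521.7, -276.7, 313.9]
ee_rot: [-180.0, 0.0, 84.8]
force: [0.6, -0.7, 0.5]
gripper_width: 91.2
gripper_force: 0.0
```

Call:
{"fn": "send_rows", "kwargs": {"steps": [[[0.7, 0.7, 0, 0, 1], [0.7, 0.7, 0, 0, 0.6], [0.7, 0.7, 0, 0, 0.6], [0, 0, 0, 0, 0.6], [0, 0, 0, 0, 0.6]]]}}

```text
time_s: 2.23
ee_pos: [612.6, -200.5, 312.7]
ee_rot: [-179.9, -0.0, 85.0]
force: [-0.4, -0.5, -0.5]
gripper_width: 67.3
gripper_force: 0.0
```

```bash
cat >> h.py <<'E'
ORG=np.array([697.,-54.]); A=np.radians(-5); EX=np.array([np.cos(A),np.sin(A)]); EY=np.array([-np.sin(A),np.cos(A)])
def rail(P): return np.dstack([(P[...,:2]-ORG)@EX,(P[...,:2]-ORG)@EY,P[...,2]])
def tcp():
    s=env.state(); p=s['ee_pos']; print('tcp rail',((p[:2]-ORG)@EX).round(1),((p[:2]-ORG)@EY).round(1),'z',p[2].round(1),'rot',s['ee_rot'].round(2),'t',s['time_s'],'w',s['gripper_width'],'gf',s['gripper_force'])
E
python3 - <<'E'
from h import *
tcp(); f=grab('wrist'); save(f,'w1.png',1.4); L=rail(cloud(f))
t=(L[...,2]>237)&(L[...,2]<270)&(abs(L[...,1]+113)<50)&(abs(L[...,0]+40)<15)
g=L[t]; print(len(g))
if len(g): print(cv2.minAreaRect(g[:,:2].astype(np.float32)),np.percentile(g,[2,50,98],axis=0).round(1))
E
```

```text
tcp rail -71.3 -153.3 z 312.7 rot [-1.7989e+02 -1.0000e-02  8.5010e+01] t 2.2333 w 67.26239326906747 gf 0.0
1036
((-39.62250900268555, -113.04581451416016), (6.693116664886475, 69.782958984375), 1.4072718620300293) [[ -43.2 -146.3  237.9]
 [ -40.2 -111.   249.9]
 [ -36.3  -78.9  251.5]]
```

View pics/w1.png

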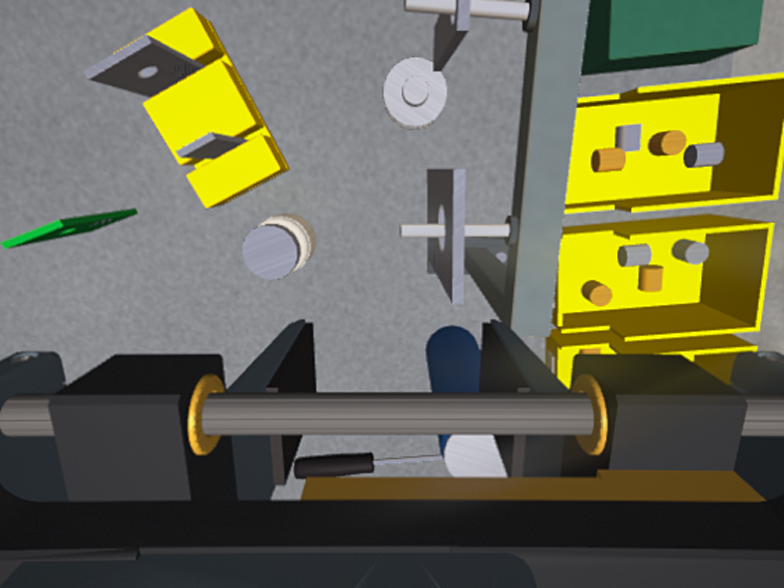

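The wrist view shows the large gauge edge-on at px (445,235) on its peg, x=-40 and y=-113 in the rail frame with its top at 251. This agrees with the other two cameras, so I approach.

Call:
{"fn": "send_rows", "kwargs": {"steps": [[[0.5, 0.4, 0, -0.2, 0.45], [0.5, 0.39, 0, 0, 0.45], [0, 0, 0.5, 0, 0.45], [0, 0, 0.8, 0, 0.45], [0, 0, 0, 0, 0.45]]]}}

```text
time_s: 2.7
ee_pos: [642.2, -165.0, 255.9]
ee_rot: [-179.3, -0.1, 86.2]
force: [-1.8, 0.7, -1.4]
gripper_width: 41.0
gripper_force: 0.0
```

```bash
python3 - <<'E'
from h import *
tcp()
E
```

```text
tcp rail -44.9 -115.4 z 255.9 rot [-1.7931e+02 -1.0000e-01  8.6170e+01] t 2.7 w 41.01460120845573 gf 0.0
```

Call:
{"fn": "send_rows", "kwargs": {"steps": [[[0, 0, 0.35, 0, 0.45], [0, 0, 0, 0, 0.45], [0, 0, 0, 0, 0.45]]]}}

```text
time_s: 2.95
ee_pos: [645.5, -165.8, 248.9]
ee_rot: [-180.0, 0.0, 86.2]
force: [0.9, -1.0, -0.6]
gripper_width: 41.0
gripper_force: 0.0
```

```bash
python3 - <<'E'
from h import *
tcp()
E
```

```text
tcp rail -41.5 -115.8 z 248.9 rot [-1.7999e+02  2.0000e-02  8.6190e+01] t 2.95 w 40.98553138791786 gf 0.0
```

Call:
{"fn": "send_rows", "kwargs": {"steps": [[[0.07, 0.04, 0.25, 0, 0.45], [0, 0, 0.25, 0, 0.45], [0, 0, 0, 0, 0.3], [0, 0, 0, 0, 0], [0, 0, 0, 0, 0]]], "squeeze": 45}}

```text
time_s: 3.37
ee_pos: [648.0, -161.9, 228.0]
ee_rot: [180.0, 0.0, 86.3]
force: [0.1, -0.6, 0.9]
gripper_width: 23.9
gripper_force: 0.0
```

Call:
{"fn": "send_rows", "kwargs": {"steps": [[[0, 0, 0, 0, 0], [0, 0, 0, 0, 0], [0, 0, 0, 0, 0]]]}}

```text
time_s: 3.62
ee_pos: [648.0, -162.0, 228.3]
ee_rot: [180.0, 0.0, 86.3]
force: [6.9, -1.3, -0.9]
gripper_width: 6.0
gripper_force: 45.2
```

```bash
python3 - <<'E'
from h import *
tcp(); print(env.state()['force'])
E
```

```text
tcp rail -39.4 -111.8 z 228.3 rot [1.7999e+02 1.0000e-02 8.6310e+01] t 3.6167 w 6.034971933984437 gf 45.17313301563263
[ 6.88598223 -1.29560395 -0.94544227]
```

Call:
{"fn": "send_rows", "kwargs": {"steps": [[[0, 0, -0.13, 0, 0], [0, 0, -0.14, 0, 0], [0, -0.4, -0.07, 0, 0], [0, -0.4, -0.07, 0, 0], [0, -0.4, -0.07, 0, 0]]]}}

```text
time_s: 4.03
ee_pos: [599.4, -158.7, 246.9]
ee_rot: [-179.9, -0.0, 86.3]
force: [-0.0, 0.5, -4.2]
gripper_width: 5.8
gripper_force: 45.0
```

Call:
{"fn": "send_rows", "kwargs": {"steps": [[[0, -0.5, -0.09, 0, 0], [0, -0.5, -0.09, 0, 0], [0, -0.3, 0, 0, 0], [0, 0, 0, 0.19, 0], [0, 0, 0, 0, 0]]]}}

```text
time_s: 4.45
ee_pos: [548.2, -155.5, 254.8]
ee_rot: [179.9, 0.0, 84.9]
force: [-0.1, 0.8, -4.2]
gripper_width: 5.6
gripper_force: 45.0
```

```bash
python3 - <<'E'
from h import *
tcp(); print(env.state()['force'])
E
```

```text
tcp rail -139.4 -114.1 z 254.8 rot [1.7993e+02 1.0000e-02 8.4920e+01] t 4.45 w 5.576569873752602 gf 44.98649775981903
[-0.12836189  0.83253098 -4.20099479]
```

Call:
{"fn": "send_rows", "kwargs": {"steps": [[[0.85, 0, 0, 0, 0], [0.85, 0, 0, 0, 0], [0.85, 0, 0, 0, 0], [0.85, 0, 0, 0, 0], [0, 0, 0, 0, 0]]]}}

```text
time_s: 4.87
ee_pos: [561.5, -13.8, 254.0]
ee_rot: [180.0, -0.3, 85.3]
force: [1.0, -0.2, -4.4]
gripper_width: 5.8
gripper_force: 45.0
```

Call:
{"fn": "send_rows", "kwargs": {"steps": [[[0, 0, 0, 0, 0], [0, 0, 0, 0, 0]]]}}

```text
time_s: 5.03
ee_pos: [560.8, -20.1, 254.0]
ee_rot: [-180.0, 0.0, 85.1]
force: [-0.9, -0.3, -4.4]
gripper_width: 5.7
gripper_force: 45.0
```

```bash
python3 - <<'E'
from h import *
tcp()
for n in('wrist','top','scene'):
    f=grab(n); L=rail(cloud(f)); np.save(f'pics/{n}_L.npy',L)
    if n=='wrist': save(f,'w2.png',1.2)
    print(n)
    for lo in range(-70,-5,10):
        g=L[(L[...,0]>lo)&(L[...,0]<lo+10)&(L[...,2]>205)&(L[...,2]<240)&(abs(L[...,1]-119)<25)]
        if len(g)>5: print('  ',lo,len(g),np.percentile(g[:,1],[2,50,98]).round(1),'ztop',np.percentile(g[:,2],96).round(1))
    s=env.state()['ee_pos']; tx=(s[:2]-ORG)@EX; ty=(s[:2]-ORG)@EY
    g=L[(abs(L[...,0]-tx)<12)&(abs(L[...,1]-ty)<60)&(L[...,2]>s[2]-115)&(L[...,2]<s[2]-4)]
    if len(g): print('  held',len(g),np.percentile(g,[2,50,98],axis=0).round(1).tolist(),cv2.minAreaRect(g[:,:2].astype(np.float32)))
E
```

```text
tcp rail -138.7 21.9 z 254.0 rot [-1.800e+02  5.000e-02  8.506e+01] t 5.0333 w 5.724774186288125 gf 44.99880373477936
wrist
   -70 579 [113.3 121.5 129.4] ztop 230.0
   -60 530 [112.9 120.6 129.2] ztop 229.5
   -50 521 [112.8 120.4 129.1] ztop 227.8
   -40 515 [112.5 119.9 128.9] ztop 226.0
   -30 495 [112.3 120.  128.7] ztop 224.2
   -20 500 [112.  119.7 128.8] ztop 222.5
   -10 658 [107.7 118.8 130.4] ztop 221.9
  held 253 [[-141.0, 55.8, 147.6], [-138.3, 56.1, 213.7], [-135.3, 56.3, 249.6]] ((-138.11695861816406, 56.050445556640625), (6.037830829620361, 0.6213358640670776), 0.5979679822921753)
top
scene
   -70 17 [112.4 125.1 129.2] ztop 232.2
   -60 38 [113.6 124.3 128.5] ztop 230.5
   -50 40 [113.1 123.3 129.4] ztop 229.4
   -40 41 [113.1 124.  128.6] ztop 227.7
   -30 39 [113.7 123.1 128.8] ztop 225.3
   -20 42 [113.1 123.5 128.9] ztop 224.4
   -10 35 [112.1 123.8 129.9] ztop 223.6
  held 571 [[-141.0, -15.2, 148.2], [-136.1, 23.8, 196.8], [-134.3, 53.9, 246.0]] ((-138.3171844482422, 18.637351989746094), (73.83607482910156, 9.44296932220459), 89.54385375976562)
```

View pics/w2.png

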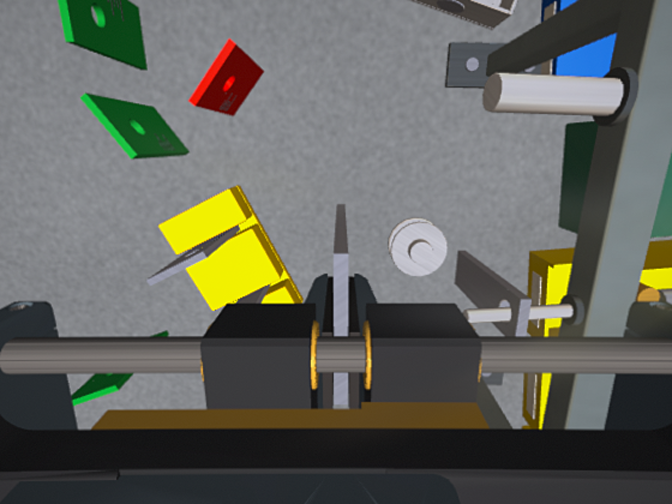

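The wrist view shows the gauge held upright at px (340,250) and the thick peg at (555,95). The peg axis is at y=120.8.

Call:
{"fn": "send_rows", "kwargs": {"steps": [[[0.8, 0, 0, 0, 0], [0.8, 0, 0, 0, 0], [0.9, 0, 0, 0, 0], [0, 0.7, 0.1, 0, 0], [0, 0.7, 0.11, 0, 0]]]}}

```text
time_s: 5.6
ee_pos: [625.0, 76.0, 246.9]
ee_rot: [179.9, -0.0, 85.1]
force: [0.3, -0.8, -4.2]
gripper_width: 5.6
gripper_force: 45.0
```

Call:
{"fn": "send_rows", "kwargs": {"steps": [[[0, 0, 0, 0, 0], [0, 0, 0, 0, 0], [0, 0, 0, 0, 0]]]}}

```text
time_s: 5.85
ee_pos: [624.2, 73.8, 245.4]
ee_rot: [-179.9, 0.0, 84.9]
force: [0.6, 0.5, -5.1]
gripper_width: 5.9
gripper_force: 45.0
```

```bash
python3 - <<'E'
from h import *
tcp()
f=grab('scene'); save(f,'s2.png',5,(230,150,350,270)); f=grab('wrist'); L=rail(cloud(f))
g=L[(L[...,0]>-70)&(L[...,0]<-10)&(L[...,2]>205)&(L[...,2]<240)&(abs(L[...,1]-119)<25)]; print(len(g))
s=env.state()['ee_pos']; tx=(s[:2]-ORG)@EX; ty=(s[:2]-ORG)@EY
g=L[(abs(L[...,0]-tx)<12)&(abs(L[...,1]-ty)<60)&(L[...,2]>s[2]-115)&(L[...,2]<s[2]-4)]
print('held',np.percentile(g,[2,50,98],axis=0).round(1).tolist())
E
```

```text
tcp rail -83.6 121.0 z 245.4 rot [-1.7991e+02  2.0000e-02  8.4920e+01] t 5.85 w 5.872436647418498 gf 44.993035197257996
2257
held [[-86.1, 154.9, 138.8], [-83.4, 155.2, 207.1], [-80.4, 155.4, 241.4]]
```

View pics/s2.png

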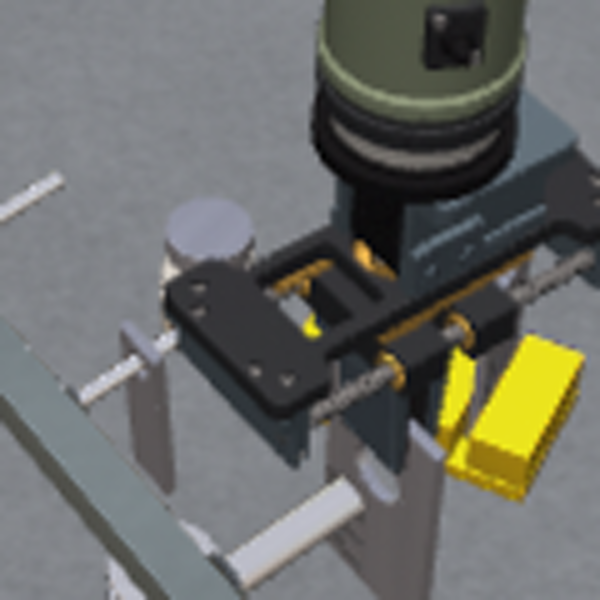

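The crop shows the gauge's hole (crop px 378,475) lined up in front of the thick peg's tip (345,500).

Call:
{"fn": "send_rows", "kwargs": {"steps": [[[0.015, 0.25, 0.04, 0, 0], [0, 0.25, 0.045, 0, 0], [0, 0, 0, 0, 0]]]}}

```text
time_s: 6.2
ee_pos: [646.6, 73.2, 242.1]
ee_rot: [179.9, 0.0, 85.0]
force: [0.2, 0.3, -4.8]
gripper_width: 5.9
gripper_force: 45.0
```

Call:
{"fn": "send_rows", "kwargs": {"steps": [[[0, 0.25, 0.045, 0, 0], [0, 0.25, 0.045, 0, 0], [0, 0, 0, 0, 0], [0, 0, 0, 0, 0]]]}}

```text
time_s: 6.53
ee_pos: [664.8, 71.7, 238.2]
ee_rot: [-179.9, 0.0, 85.0]
force: [0.1, 0.4, -4.5]
gripper_width: 5.6
gripper_force: 45.0
```

```bash
python3 - <<'E'
from h import *
tcp(); print(env.state()['force'])
E
```

```text
tcp rail -43.0 122.4 z 238.2 rot [-1.7993e+02  2.0000e-02  8.4990e+01] t 6.5333 w 5.584947426581058 gf 44.99294579029083
[ 0.13913854  0.35237658 -4.51678582]
```

Call:
{"fn": "send_rows", "kwargs": {"steps": [[[0, 0, 0.06, 0, 0], [0, 0, 0.06, 0, 0], [0, 0, 0, 0, 0]]]}}

```text
time_s: 6.78
ee_pos: [664.3, 71.9, 235.0]
ee_rot: [179.9, -0.0, 85.0]
force: [-0.4, -1.1, -0.5]
gripper_width: 5.6
gripper_force: 45.0
```

Call:
{"fn": "send_rows", "kwargs": {"steps": [[[0, 0, 0.03, 0, 0], [0, 0, 0, 0, 0]]]}}

```text
time_s: 6.95
ee_pos: [664.4, 71.9, 234.7]
ee_rot: [179.9, -0.0, 85.0]
force: [-1.6, -0.1, 4.6]
gripper_width: 5.6
gripper_force: 45.0
```

Call:
{"fn": "send_rows", "kwargs": {"steps": [[[0, 0, 0.02, 0, 0], [0, 0, 0, 0, 0]]]}}

```text
time_s: 7.12
ee_pos: [664.4, 71.9, 234.6]
ee_rot: [179.8, -0.0, 85.0]
force: [-2.3, -0.5, 7.3]
gripper_width: 6.1
gripper_force: 45.0
```

Call:
{"fn": "send_rows", "kwargs": {"steps": [[[0, 0, -0.02, 0, 0.05], [0, 0, 0, 0, 0.12], [0, 0, 0, 0, 0.25], [0, 0, 0, 0, 0.3], [0, 0, 0, 0, 0.3]]]}}

```text
time_s: 7.53
ee_pos: [664.4, 71.9, 232.4]
ee_rot: [-180.0, 0.0, 85.0]
force: [0.5, -0.8, -0.2]
gripper_width: 26.4
gripper_force: 0.0
```

Call:
{"fn": "send_rows", "kwargs": {"steps": [[[0, 0, -0.2, 0, 0.3], [0, 0, -0.5, 0, 0.3], [0, 0, -0.8, 0, 0.3], [0, 0, -0.8, 0, 0.3], [0, 0, 0, 0, 0.3]]]}}

```text
time_s: 7.95
ee_pos: [666.8, 72.1, 333.0]
ee_rot: [179.2, -0.1, 85.0]
force: [-0.8, 0.6, 1.3]
gripper_width: 27.4
gripper_force: 0.0
```

```bash
python3 - <<'E'
from h import *
tcp()
for n in('scene','wrist'):
    f=grab(n); L=rail(cloud(f))
    g=L[(L[...,0]>-60)&(L[...,0]<-20)&(L[...,2]>238)&(L[...,2]<275)&(abs(L[...,1]-120)<50)]
    print(n,len(g)); 
    if len(g): print(np.percentile(g,[2,50,98],axis=0).round(1).tolist(),cv2.minAreaRect(g[:,:2].astype(np.float32)))
    # small gauge in rack
    P=cloud(f); t=(np.hypot(P[...,0]-423,P[...,1]+31)<45)&(P[...,2]>60)&(P[...,2]<135)
    k,l,s,c=cv2.connectedComponentsWithStats(t.astype(np.uint8))
    for i in range(1,k):
        if s[i,4]>60: q=P[l==i]; print(' small',c[i].round(),s[i,4],cv2.minAreaRect(q[:,:2].astype(np.float32)),np.percentile(q[:,2],[2,98]))
E
```

```text
tcp rail -41.1 123.0 z 333.0 rot [ 1.7923e+02 -1.4000e-01  8.5000e+01] t 7.95 w 27.44641841107095 gf 0.0
scene 208
[[-45.1, 86.2, 238.5], [-39.9, 123.5, 253.8], [-38.4, 155.3, 259.6]] ((-41.824790954589844, 120.56371307373047), (7.699274063110352, 70.72578430175781), 0.002745244884863496)
 small [330. 212.] 162 ((424.5257568359375, -32.602867126464844), (59.34688949584961, 7.6507344245910645), 20.771595001220703) [ 60.7017725  124.23963469]
wrist 708
[[-45.2, 88.4, 244.4], [-41.9, 125.4, 256.4], [-38.8, 156.7, 257.7]] ((-41.94770431518555, 121.902587890625), (69.89161682128906, 6.298754692077637), 89.64962768554688)
 small [118. 268.] 468 ((424.41168212890625, -28.79253578186035), (56.978431701660156, 6.817172527313232), 17.42701530456543) [ 61.76025343 121.96264856]
```

The large gauge now hangs on the thick peg: centre y=121, top at 257.5, yaw about 0. Next is the small gauge.

Call:
{"fn": "send_rows", "kwargs": {"steps": [[[-0.44, -0.83, 0, 0, 0.5], [-0.44, -0.83, 0, 0, 0.5], [-0.44, -0.83, 0, 0, 0.5], [-0.44, -0.83, 0, 0, 0.5], [-0.44, -0.83, 0, 0, 0.5]]]}}

```text
time_s: 8.47
ee_pos: [488.9, -1.8, 323.2]
ee_rot: [-179.8, 0.0, 85.0]
force: [0.6, -0.9, 1.1]
gripper_width: 45.5
gripper_force: 0.0
```

Call:
{"fn": "send_rows", "kwargs": {"steps": [[[-0.44, -0.83, 0, 0, 0.5], [-0.44, -0.83, 0, 0, 0.5], [0, 0, 0.5, 1, 0.5], [0, 0, 0.5, 1, 0.5], [0, 0, 0.5, 1, 0.5]]]}}

```text
time_s: 8.88
ee_pos: [420.9, -30.9, 263.7]
ee_rot: [-180.0, 0.0, 64.0]
force: [0.2, -0.4, -0.0]
gripper_width: 45.4
gripper_force: 0.0
```

Call:
{"fn": "send_rows", "kwargs": {"steps": [[[0, 0, 0.5, 1, 0.5], [0, 0, 0.5, 1, 0.5], [0, 0, 0.5, 1, 0.5], [0, 0, 0, 1, 0.5], [0, 0, 0, 1, 0.5]]]}}

```text
time_s: 9.3
ee_pos: [420.2, -30.5, 202.4]
ee_rot: [-179.8, 0.3, 29.7]
force: [1.0, 0.2, 0.7]
gripper_width: 45.5
gripper_force: 0.0
```

Call:
{"fn": "send_rows", "kwargs": {"steps": [[[0, 0, 0, 1, 0.5], [0, 0, 0, 0.25, 0.5], [-0.8, 0, 0, 0, 0.5], [0, 0, 0, 0, 0.5], [0, 0, 0, 0, 0.5]]]}}

```text
time_s: 9.72
ee_pos: [390.7, -42.4, 204.0]
ee_rot: [-179.9, 0.1, 21.4]
force: [0.6, -0.3, -0.3]
gripper_width: 45.9
gripper_force: 0.0
```

```bash
cat > m.py <<'E'
from h import *
tcp(); s=env.state(); p=s['ee_pos']; print(p)
f=grab('wrist'); P=cloud(f)
t=(np.hypot(P[...,0]-423,P[...,1]+31)<45)&(P[...,2]>60)&(P[...,2]<135)
k,l,st,c=cv2.connectedComponentsWithStats(t.astype(np.uint8))
for i in range(1,k):
    if st[i,4]>60:
        q=P[l==i]; top=q[q[:,2]>np.percentile(q[:,2],98)-4]
        for g in(q,top): print(' small px',c[i].round(),len(g),cv2.minAreaRect(g[:,:2].astype(np.float32)),np.percentile(g[:,2],[2,50,98]).round(1))
E
python3 m.py
```

```text
tcp rail -306.1 -15.1 z 204.0 rot [-1.7994e+02  1.1000e-01  2.1350e+01] t 9.7167 w 45.8670813552559 gf 0.0
[390.71498953 -42.36679295 204.03368296]
 small px [286. 170.] 568 ((424.969970703125, -31.131484985351562), (54.65566635131836, 5.683082580566406), 21.444002151489258) [ 87.4 121.2 122.6]
 small px [286. 170.] 541 ((424.8037109375, -31.28830909729004), (54.253440856933594, 5.645559787750244), 21.22444725036621) [119.9 121.3 122.7]
```

The wrist camera puts the small gauge at px (286,170), 54.4 wide with its top at 122 and yaw 21.4. This agrees with the earlier views, so I descend.

Call:
{"fn": "send_rows", "kwargs": {"steps": [[[0.44, 0.05, 0.2, 0, 0.45], [0.44, 0, 0.8, 0, 0.45], [0, 0, 0.9, 0, 0.45], [0, 0, 0, 0, 0.45], [0, 0, 0, 0, 0.45]]]}}

```text
time_s: 10.18
ee_pos: [424.9, -31.0, 127.6]
ee_rot: [-179.9, 0.2, 21.4]
force: [0.3, 0.4, -0.6]
gripper_width: 41.0
gripper_force: 0.0
```

Call:
{"fn": "send_rows", "kwargs": {"steps": [[[0, 0, 0.35, 0, 0.45], [0, 0, 0.34, 0, 0.45], [0, 0, 0, 0, 0.2], [0, 0, 0, 0, 0], [0, 0, 0, 0, 0]]]}}

```text
time_s: 10.6
ee_pos: [427.2, -31.5, 103.0]
ee_rot: [179.9, -0.2, 21.4]
force: [0.5, -0.2, 0.0]
gripper_width: 23.8
gripper_force: 0.0
```

Call:
{"fn": "send_rows", "kwargs": {"steps": [[[0, 0, 0, 0, 0], [0, 0, 0, 0, 0], [0, 0, 0, 0, 0]]]}}

```text
time_s: 10.85
ee_pos: [426.3, -31.3, 102.1]
ee_rot: [180.0, -0.1, 21.4]
force: [-0.8, 2.0, 4.7]
gripper_width: 6.0
gripper_force: 45.0
```

```bash
python3 - <<'E'
from h import *
tcp(); s=env.state(); print(s['ee_pos'],s['force'])
E
```

```text
tcp rail -271.6 -0.9 z 102.1 rot [ 1.7998e+02 -8.0000e-02  2.1390e+01] t 10.85 w 5.9582544384674625 gf 44.999290108680725
[426.3258807  -31.25730538 102.14998069] [-0.7592984   1.99925706  4.70327138]
```

Call:
{"fn": "send_rows", "kwargs": {"steps": [[[0, 0, -0.2, 0, 0], [0, 0, -0.5, 0, 0], [0, 0, -0.6, 0, 0], [0, 0, -0.8, 0, 0], [0, 0, -0.8, 0, 0]]]}}

```text
time_s: 11.27
ee_pos: [424.8, -31.3, 218.4]
ee_rot: [-180.0, 0.1, 21.4]
force: [1.5, 0.0, -2.5]
gripper_width: 5.8
gripper_force: 45.0
```

Call:
{"fn": "send_rows", "kwargs": {"steps": [[[0, 0, -0.7, 0, 0], [0, 0, 0, -1, 0], [0, 0, 0, -1, 0], [0, 0, 0, -1, 0], [0, 0, 0, -1, 0]]]}}

```text
time_s: 11.68
ee_pos: [425.3, -31.4, 245.7]
ee_rot: [-180.0, 0.0, 49.2]
force: [1.4, 0.6, -2.7]
gripper_width: 5.4
gripper_force: 45.0
```

Call:
{"fn": "send_rows", "kwargs": {"steps": [[[0, 0, 0, -1, 0], [0, 0, 0, -1, 0], [0, 0, 0, -1, 0], [0, 0, 0, -1, 0], [0, 0, 0, -1, 0]]]}}

```text
time_s: 12.1
ee_pos: [425.3, -31.3, 245.4]
ee_rot: [-180.0, 0.0, 83.6]
force: [0.3, -0.6, -2.7]
gripper_width: 5.5
gripper_force: 45.0
```

Call:
{"fn": "send_rows", "kwargs": {"steps": [[[0, 0, 0, -0.25, 0], [0, 0, 0, 0, 0]]]}}

```text
time_s: 12.27
ee_pos: [425.4, -31.3, 245.4]
ee_rot: [-180.0, 0.0, 85.0]
force: [-0.6, -0.2, -3.2]
gripper_width: 5.5
gripper_force: 45.0
```

```bash
python3 - <<'E'
from h import *
tcp(); s=env.state(); print(s['ee_pos'],s['force'])
E
```

```text
tcp rail -272.6 -1.1 z 245.4 rot [-1.7996e+02  1.0000e-02  8.5030e+01] t 12.2667 w 5.483444741767266 gf 44.99730169773102
[425.38772871 -31.34530424 245.40898268] [-0.62719282 -0.21312331 -3.21368206]
```

Call:
{"fn": "send_rows", "kwargs": {"steps": [[[-0.55, 0.66, 0, 0, 0], [-0.55, 0.66, 0, 0, 0], [-0.55, 0.66, 0, 0, 0], [-0.55, 0.66, 0, 0, 0], [-0.55, 0.66, 0, 0, 0]]]}}

```text
time_s: 12.68
ee_pos: [548.4, -153.6, 245.3]
ee_rot: [-180.0, -0.0, 84.9]
force: [0.4, -0.4, -2.4]
gripper_width: 6.0
gripper_force: 45.0
```

Call:
{"fn": "send_rows", "kwargs": {"steps": [[[0, 0, 0, 0, 0], [0, 0, 0, 0, 0], [0, 0, 0, 0, 0]]]}}

```text
time_s: 12.93
ee_pos: [547.1, -152.2, 244.8]
ee_rot: [-179.9, -0.0, 85.0]
force: [0.7, 0.2, -2.0]
gripper_width: 6.1
gripper_force: 45.0
```

```bash
cat > k.py <<'E'
from h import *
import sys
tcp()
for n in('wrist','scene','top'):
    f=grab(n); L=rail(cloud(f))
    if n=='wrist' and len(sys.argv)>1: save(f,sys.argv[1],1.2)
    print(n)
    for lo in range(-70,-5,10):
        g=L[(L[...,0]>lo)&(L[...,0]<lo+10)&(L[...,2]>200)&(L[...,2]<240)&(abs(L[...,1]+113)<15)]
        if len(g)>5: print('  ',lo,len(g),np.percentile(g[:,1],[3,50,97]).round(1),'ztop',np.percentile(g[:,2],95).round(1))
    s=env.state()['ee_pos']; tx=(s[:2]-ORG)@EX; ty=(s[:2]-ORG)@EY
    g=L[(abs(L[...,0]-tx)<12)&(abs(L[...,1]-ty)<60)&(L[...,2]>s[2]-95)&(L[...,2]<s[2]-4)]
    if len(g): print('  held',len(g),np.percentile(g,[2,50,98],axis=0).round(1).tolist(),cv2.minAreaRect(g[:,:2].astype(np.float32)))
E
python3 k.py w3.png
```

```text
tcp rail -140.8 -110.8 z 244.8 rot [-1.7988e+02 -4.0000e-02  8.4950e+01] t 12.9333 w 6.108750637161461 gf 44.998040199279785
wrist
   -70 212 [-115.2 -111.3 -108.3] ztop 225.3
   -60 182 [-115.6 -111.1 -108.4] ztop 223.6
   -50 176 [-115.8 -111.3 -108.9] ztop 221.9
   -40 170 [-115.9 -111.4 -108.9] ztop 220.0
   -30 167 [-116.  -111.6 -109.1] ztop 218.3
   -20 168 [-116.2 -111.7 -109.4] ztop 216.5
   -10 805 [-127.2 -112.   -99.7] ztop 220.5
  held 264 [[-143.1, -85.6, 156.5], [-140.0, -85.2, 209.7], [-137.4, -84.8, 239.9]] ((-139.51744079589844, -85.57756805419922), (3.2062902450561523, 7.111746788024902), 62.74759292602539)
scene
   -70 14 [-116.3 -112.5 -108.2] ztop 227.3
   -60 13 [-117.1 -112.7 -109.7] ztop 225.7
   -50 13 [-115.3 -112.7 -109.2] ztop 224.0
   -40 13 [-116.  -111.4 -109.7] ztop 221.8
   -30 15 [-116.3 -112.2 -110.1] ztop 220.9
   -20 14 [-116.  -113.1 -110. ] ztop 218.0
   -10 11 [-124.4 -113.7 -108.5] ztop 221.3
  held 316 [[-142.1, -139.8, 156.4], [-138.2, -109.9, 197.9], [-136.2, -86.3, 237.7]] ((-140.0319366455078, -114.17056274414062), (59.59737777709961, 8.388321876525879), 89.8836669921875)
top
```

View pics/w3.png

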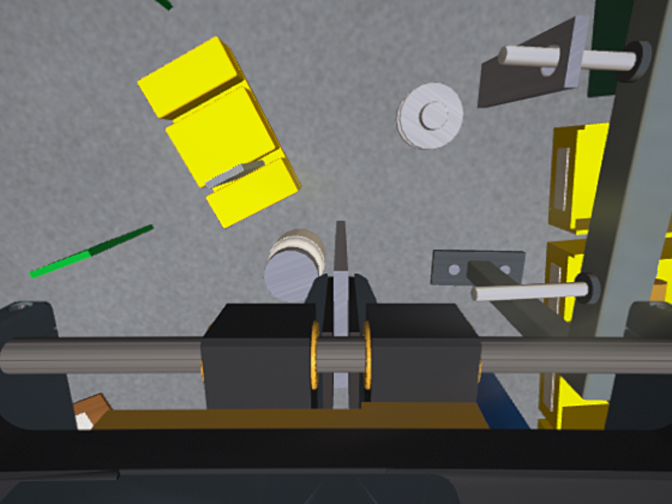

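The wrist view shows the freed slim peg at px (475–590,290), axis y≈-112 and tip top 225. The small gauge is held upright at (340,285), centre y≈-112.7. I move it up to the tip.

Call:
{"fn": "send_rows", "kwargs": {"steps": [[[0.02, 0.5, 0.02, 0, 0], [0, 0.5, 0.02, 0, 0], [0, 0.52, 0.03, 0, 0], [0, 0, 0, 0, 0], [0, 0, 0, 0, 0]]]}}

```text
time_s: 13.5
ee_pos: [608.3, -156.2, 242.3]
ee_rot: [-179.9, -0.0, 85.1]
force: [-0.4, 0.1, -3.4]
gripper_width: 5.6
gripper_force: 45.0
```

Call:
{"fn": "send_rows", "kwargs": {"steps": [[[0, 0, 0, 0, 0], [0, 0, 0, 0, 0]]]}}

```text
time_s: 13.67
ee_pos: [607.5, -156.5, 243.0]
ee_rot: [-180.0, 0.0, 85.0]
force: [-1.1, -0.1, -2.9]
gripper_width: 5.8
gripper_force: 45.0
```

```bash
python3 k.py; python3 -c "
from h import *
f=pickle.load(open('pics/scene.pkl','rb')); save(f,'s3.png',7,(195,160,275,240))"
```

```text
tcp rail -80.3 -109.9 z 243.0 rot [-1.7998e+02  1.0000e-02  8.5020e+01] t 13.6667 w 5.819945480027539 gf 44.997984766960144
wrist
   -70 33 [-113.1 -109.6 -108.3] ztop 224.1
   -60 196 [-115.6 -111.1 -108.5] ztop 223.8
   -50 184 [-115.7 -111.4 -108.7] ztop 221.9
   -40 179 [-115.7 -111.3 -108.8] ztop 220.3
   -30 179 [-116.  -111.4 -109.1] ztop 218.4
   -20 173 [-116.4 -111.9 -109.4] ztop 216.3
   -10 613 [-126.6 -111.   -99.5] ztop 218.9
  held 264 [[-82.6, -84.7, 154.6], [-79.9, -84.3, 206.4], [-76.8, -84.0, 237.5]] ((-78.9061508178711, -84.76988983154297), (3.2113499641418457, 7.194793224334717), 61.46430969238281)
scene
   -70 11 [-117.1 -111.1 -108.4] ztop 227.7
   -60 15 [-116.7 -112.3 -109.1] ztop 225.3
   -50 15 [-115.7 -112.3 -109.8] ztop 223.7
   -40 12 [-116.9 -112.1 -110.1] ztop 221.5
   -30 14 [-117.8 -112.5 -111.1] ztop 220.3
   -20 15 [-117.2 -113.2 -110.1] ztop 219.7
   -10 11 [-117.7 -112.3 -105.7] ztop 221.8
  held 295 [[-82.4, -138.7, 155.7], [-77.3, -105.8, 193.1], [-75.6, -85.3, 234.7]] ((-75.45063781738281, -112.64340209960938), (13.522743225097656, 58.639862060546875), 2.682016134262085)
top
```

View pics/s3.png

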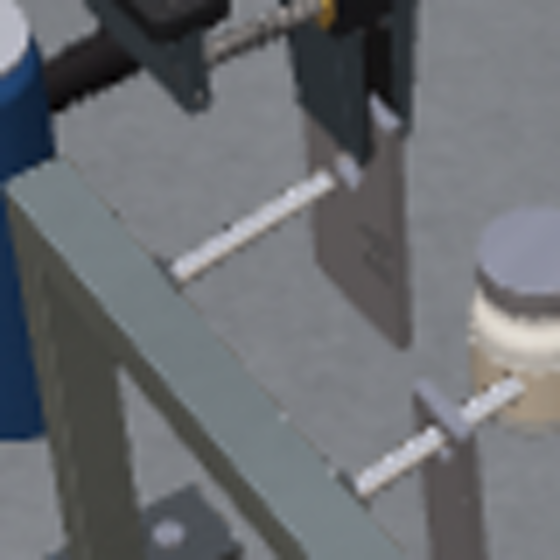

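The crop shows the hole (crop px 348,170) in front of the slim peg's tip (325,180).

Call:
{"fn": "send_rows", "kwargs": {"steps": [[[0, 0.2, 0.055, 0, 0], [0, 0.2, 0.035, 0, 0], [0, 0, 0, 0, 0]]]}}

```text
time_s: 14.07
ee_pos: [626.0, -158.5, 238.2]
ee_rot: [179.9, 0.0, 85.0]
force: [0.0, -0.9, -3.1]
gripper_width: 5.7
gripper_force: 45.0
```

```bash
python3 k.py | head -12
```

```text
tcp rail -61.7 -110.3 z 238.2 rot [179.95   0.    85.01] t 14.0667 w 5.678756235390644 gf 44.99853730201721
wrist
   -50 57 [-114.1 -110.2 -108.7] ztop 220.9
   -40 186 [-115.4 -111.2 -108.8] ztop 220.0
   -30 193 [-116.1 -111.5 -109. ] ztop 218.2
   -20 184 [-116.3 -112.  -109.3] ztop 216.5
   -10 448 [-115.9 -109.2  -99.1] ztop 220.1
  held 263 [[-63.9, -85.0, 150.4], [-60.7, -84.7, 201.7], [-58.2, -84.4, 233.0]] ((-60.27808380126953, -85.0886001586914), (3.0659780502319336, 7.073061466217041), 62.958621978759766)
scene
   -70 11 [-124.9 -112.9  -99.4] ztop 219.3
   -60 42 [-127.2 -110.7  -98.3] ztop 227.4
   -50 13 [-116.1 -111.8 -109. ] ztop 223.1
```

Call:
{"fn": "send_rows", "kwargs": {"steps": [[[0, 0.2, 0.035, 0, 0], [0, 0.2, 0.035, 0, 0], [0, 0.13, 0.02, 0, 0], [0, 0, 0, 0, 0], [0, 0, 0, 0, 0]]]}}

```text
time_s: 14.63
ee_pos: [645.8, -160.1, 234.8]
ee_rot: [-180.0, -0.0, 85.0]
force: [-0.4, 1.3, -1.1]
gripper_width: 5.8
gripper_force: 45.0
```

Call:
{"fn": "send_rows", "kwargs": {"steps": [[[0, 0, 0.05, 0, 0], [0, 0, 0.03, 0, 0], [0, 0, 0, 0, 0]]]}}

```text
time_s: 14.88
ee_pos: [645.2, -160.1, 231.9]
ee_rot: [-180.0, 0.0, 85.0]
force: [-0.5, -0.6, -1.9]
gripper_width: 6.0
gripper_force: 45.0
```

Call:
{"fn": "send_rows", "kwargs": {"steps": [[[0, 0, 0.02, 0, 0], [0, 0, 0, 0, 0]]]}}

```text
time_s: 15.05
ee_pos: [645.3, -160.1, 231.7]
ee_rot: [180.0, 0.0, 85.0]
force: [-0.2, 0.2, -0.1]
gripper_width: 5.7
gripper_force: 45.0
```

Call:
{"fn": "send_rows", "kwargs": {"steps": [[[0, 0, 0.015, 0, 0], [0, 0, 0, 0, 0]]]}}

```text
time_s: 15.22
ee_pos: [645.3, -160.1, 231.5]
ee_rot: [180.0, 0.0, 85.0]
force: [-1.5, -0.2, 0.8]
gripper_width: 5.7
gripper_force: 45.0
```

```bash
python3 -c "
from h import *
tcp();print(env.state()['force'])"
```

```text
tcp rail -42.2 -110.2 z 231.5 rot [1.7997e+02 1.0000e-02 8.5000e+01] t 15.2167 w 5.717976296598786 gf 44.997716546058655
[-1.53177549 -0.24755374  0.75165704]
```

Resting on the peg. Releasing.

Call:
{"fn": "send_rows", "kwargs": {"steps": [[[0, 0, 0, 0, 0.05], [0, 0, 0, 0, 0.12], [0, 0, 0, 0, 0.25], [0, 0, 0, 0, 0.3], [0, 0, 0, 0, 0.3]]]}}

```text
time_s: 15.63
ee_pos: [645.6, -160.2, 230.7]
ee_rot: [180.0, 0.0, 85.0]
force: [0.3, -0.1, 0.2]
gripper_width: 26.6
gripper_force: 0.0
```

Call:
{"fn": "send_rows", "kwargs": {"steps": [[[0, 0, -0.2, 0, 0.3], [0, 0, -0.5, 0, 0.3], [0, 0, -0.8, 0, 0.3], [0, 0, -0.8, 0, 0.3], [0, 0, 0, 0, 0.3]]]}}

```text
time_s: 16.05
ee_pos: [647.8, -160.8, 331.0]
ee_rot: [179.2, 0.1, 85.0]
force: [0.5, -0.3, 1.3]
gripper_width: 27.3
gripper_force: 0.0
```

Call:
{"fn": "send_rows", "kwargs": {"steps": [[[0, -0.8, 0, 0, 0.3], [0, -0.8, 0, 0, 0.3], [0, -0.8, 0, 0, 0.3], [0, -0.8, 0, 0, 0.3], [0, -0.8, 0, 0, 0.3]]]}}

```text
time_s: 16.47
ee_pos: [484.7, -146.0, 323.1]
ee_rot: [179.9, 0.0, 85.0]
force: [-0.2, 0.2, 0.0]
gripper_width: 27.3
gripper_force: 0.0
```

Call:
{"fn": "send_rows", "kwargs": {"steps": [[[0, 0, 0, 0, 0.3], [0, 0, 0, 0, 0.3], [0, 0, 0, 0, 0.3], [0, 0, 0, 0, 0.3], [0, 0, 0, 0, 0.3]]]}}

```text
time_s: 16.88
ee_pos: [487.2, -146.4, 322.4]
ee_rot: [-180.0, -0.0, 85.0]
force: [0.3, 0.1, 0.0]
gripper_width: 27.5
gripper_force: 0.0
```

```bash
python3 - <<'E'
from h import *
tcp()
f=grab('scene'); save(f,'s4.png',4,(170,150,330,290)); L=rail(cloud(f))
for c in(120,-113):
    g=L[(L[...,0]>-60)&(L[...,0]<-20)&(L[...,2]>236)&(L[...,2]<275)&(abs(L[...,1]-c)<50)]
    print(len(g),np.percentile(g,[2,50,98],axis=0).round(1).tolist(),cv2.minAreaRect(g[:,:2].astype(np.float32)))
E
```

```text
tcp rail -200.9 -110.3 z 322.4 rot [-180.     -0.     85.02] t 16.8833 w 27.53344127687289 gf 0.0
214 [[-45.2, 85.7, 237.2], [-40.0, 123.9, 253.4], [-38.4, 155.7, 259.9]] ((-41.98860168457031, 120.56949615478516), (8.227773666381836, 71.61371612548828), 0.390445739030838)
101 [[-43.0, -139.4, 236.4], [-38.4, -110.3, 249.0], [-36.7, -85.4, 255.1]] ((-39.85614776611328, -112.11065673828125), (56.493831634521484, 7.607649803161621), 89.85960388183594)
```

View pics/s4.png

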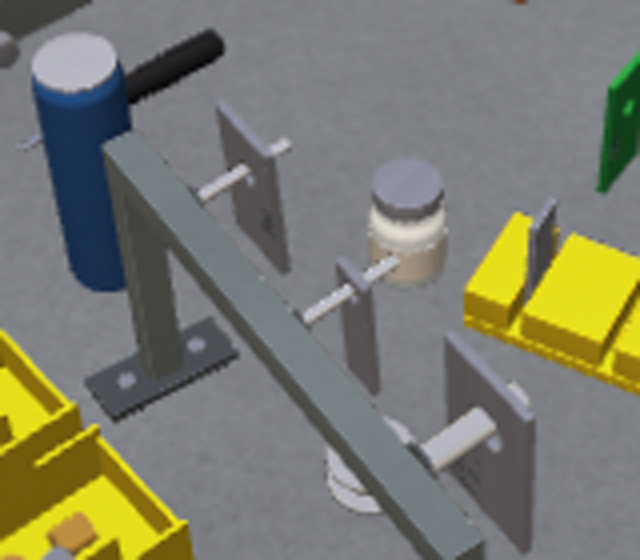

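The picture shows the small gauge hanging on the slim peg (crop px 250,180) and the large gauge on the thick peg (490,440). The feeler and strip look untouched, and the gripper is clear.

```bash
python3 -c "
from workcell import env
print(env.job_done())"
```

```text
the job is handed in; nothing more can be done
None
```

The large gauge hangs on the thick peg and the small gauge on the slim peg, done in the order asked. The job is handed in at about 17 s, and the feeler, strip, can and jar looked undisturbed in the last picture.

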